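# Rock the angle gauge on the cast stud to its set index and hold it

## Robot

A 7-joint arm with a two-finger parallel gripper is mounted at the origin on the work surface; the furniture and walls round the work are solid. World frame = base frame: x ahead of the robot, y to its left, z up, the work surface at z = 0. Lengths are in m, angles in rad, forces in N, time in s.
With the tool pointing down it reaches from about 0.425 to 0.925 m from the base axis. Payload 6.8 kg.
Tool frame: the origin (TCP) lies at the very end of the fingers, on their centre line; the grasp point (between the pads) lies 19 mm behind it; z points along the fingers, y is the line along which they close (so a half turn about z gives the same grasp; the last joint's range is limited). The gripper opens to 85 mm and grips with 20 to 120 N. Pads are 22 mm wide; open, the fingers measure 114 mm over their backs; the gripper's body (76 mm by 85 mm) begins 54 mm behind the grasp point. The pads swing forward as they close: fully open they stand 13 mm farther back than shut.
Start: joints at [1.071, 0.477, 0.022, 1.555, -0.011, 1.109, -0.083], TCP at [0.258, -0.624, 0.231] pointing down, gripper open.
Joint ranges: [-2.96, 2.96], [-0.34, 2.1], [-1.41, 1.46], [0.24, 2.44], [-1.37, 4.51], [0.17, 1.92], [-2.96, 2.96]. Speed limits (rad/s): [2.39, 2.39, 3.14, 3.14, 3.14, 3.14, 3.14].

## Interface

Orientations are given as a rotation vector (axis times angle).
In Python, from bench import get_obs, grab_frame, hand_in gives the robot as it stands.
- The arm moves only by the tool drive_tool, never from a script. Its argument "rows" is a list of rows, each an object with "offset": the shift along the tool's x, y, z as a fraction of full scale, a list of three; "rotation": the turn, a rotation vector about the tool's x, y, z as a fraction of full scale, a list of three; "claw": the opening, from 0 (shut) to 1 (fully open). In form: [{"offset": [tx, ty, tz], "rotation": [wx, wy, wz], "claw": claw}, ...]. A call has 1 to 20 rows; each row is the pose to reach, as a shift and turn from the pose commanded when the call began, along the tool's axes at that moment; what a row does not reach only later rows make up. Full scale, the value 1, is 0.15 m for a shift and 2 rad for a turn. A row lasts 1/12 s, in which the tool goes at most 41.7 mm and 7.16 degrees, less where a joint would pass 70% of its speed; a pose out of reach is approached as far as the arm can. A call with a number of a shift or a turn outside -1 to 1 is refused whole. A call with a gripper value outside its range is refused whole. The fingers move at their own pace and stop on an object; "force" is the grip in N (left out, the last holds). Time passes only in rows, so rows that repeat a pose let the fingers close. It gives the time, the measured TCP pose, the force, the opening and the grip force at its end, in the units of the state.
- get_obs(): the state, without advancing time (a new reading comes with each control period).
- grab_frame(name): name is "scene" or "top"; returns a dict with "frame" (420x560x3 uint8, red, green, blue), "z_map" (420x560 float32, m along the optical axis (not along the pixel's ray), 0 where there is no reading), "vfov" (degrees; the focal length in pixels is half the picture's height over the tangent of half this angle, whatever the lens; pixels are square), "cx", "cy" (the principal point, pixels), "D" ([k1, k2, p1, p2, k3] as OpenCV has them; the pictures are not rectified), "R" (3x3) and "t" (3): a world point X has camera coordinates R X + t. Camera axes: x right, y down, z forward; pixel columns grow to the right and rows downward; lengths in m; the calibration is good to about 2 mm. A picture is of the moment at which its call begins.
- hand_in(): hands the job in; it is judged then, once.
The state is a dict: "clock": time; "joints": joint angles; "qvel": joint speeds; "tau": joint torques, N m; "tcp_pos": TCP position; "orientation": TCP orientation; "contact_force": force on the tool from outside, world axes, zero at the start; "moment": the same for the moment, N m; "grip_width": finger opening in m; "gripper_force": force on a finger pad.
Only numpy, scipy, OpenCV 4.12 (cv2) and the standard library are available. Lean on these libraries where they do the work, as an engineer would, in place of code of your own. Each camera call takes 0.05 s, during which the arm holds its last target. There are 200 camera calls.

## Task

Pick up the pendulum angle gauge by its tongue and set the middle of its foot level on top of the uneven brass stud. Then rock the gauge on the stud until its swinging pointer settles between the two prongs of the set index, and finish holding it there, gently pressed on the stud with the pointer steady, so that the angle can be scribed; leave the rock, the tin and the lid where they are.

Things in the scene. Friction and masses are not known exactly. Their poses are not given: they have to be found in the camera images.
- gauge: Pendulum angle gauge, about 0.2 kg, 154 mm tall, standing on the bench. Flat steel foot 36 (x) x 92 (y) x 12 mm; round dial 94 mm across, 18 mm thick, white face towards -x (the robot, within 0.35 rad), centre 62 mm up; on top a dark tongue, 12 mm thick (x), 34 mm wide (y), 107 to 154 mm up. Origin: middle of the foot's underside; z up, y along the foot, x the pointer's hinge axis.
- gauge_grip (a point): Where to pinch the tongue across its thickness: 135 mm above the foot's underside and 3 mm towards the gauge's +x (middle of the tongue's thickness), axes as the gauge (the fingers close along x).
- gauge_foot (a point): Middle of the foot's flat underside (the gauge's origin).
- pointer (a joint): Pendulum pointer in the dial, hung from its centre, tip 40 mm below it. Radians; 0 = towards the foot's middle (gauge upright). A gauge rocked by A about its own +x (top towards its own -y) reads -A at rest. Swings at about 3 Hz, settles in 1 to 2 s.
- index (a joint): Set index: a small black fork, two prongs 6 mm apart, near the dial's rim, same axis and angle scale as the pointer. Stays as set, between -0.42 and -0.20 rad (so rock the gauge by that much about its +x, top towards its -y). When the pointer reads the same, its tip is midway between the prongs.
- pointer_tip (a point): Tip of the pointer.
- index_gap (a point): Middle of the gap between the prongs, at the pointer tip's radius.
- stud_block: Dark walnut block 55 (x) x 150 (y) x 18 mm, fixed to the bench, long side roughly towards the robot. It carries the stud. Origin: centre of its underside.
- stud: Uneven brass stud fixed upright in the block: flange 44 mm across, shaft 28 mm; round crown of radius 14 mm, its centre 14 mm below the top. On the stud's +x side (to the robot's right, within 0.25 rad) a lump of radius 6 mm, centred 8 mm off the axis and 7.5 mm below the top: the gauge's foot rides on it when rocked over 0.2 rad to that side. Rigid. Origin: centre of its underside, z up.
- stud_top (a point): Top of the stud's crown, 67 mm above the bench.
- dark_rock: Loose rough black rock, 59 x 75 x 44 mm, a bystander.
- findings_tin: Loose round metal tin, 64 mm across, 22 mm tall, a bystander.
- jar_lid: Loose white jar lid, 58 mm across, 16 mm tall, a bystander.
Things that resemble listed ones, but are neither listed nor needed, are in the scene too. There is more than one size of the gauge; the one meant has the size given above.

How it is judged:
By the outcome, as a careful person would: the job done as asked, in the order asked, and still so for the second after the job is handed in, while the arm keeps its last pose, push and grip.
It also fails if it takes over 51 s, if anything falls off the work surface, if the arm or the gripper's body presses on something with over 40 N, if the wrist force passes 120 N, or if a joint passes its speed limit or range.

## Working session

There is one attempt and no reset: what is moved stays moved. The work goes in short steps, Python scripts to look and compute and a tool call to move; the robot and the scene stay as the last step left them, time stands still between calls to the robot, and variables do not carry over. Pictures are saved under pics/ and viewed, at most 10 in all, crops included, and the job is handed in when it is done.

Besides the shell and the picture viewer there is one more tool, called as name(argument=value, ...), one argument or row to a line, values as JSON. drive_tool: Moves the arm, as the interface text tells. Its arguments: {"type":"object","properties":{"rows":{"type":"array","items":{"type":"object","properties":{"offset":{"type":"array","items":{"type":"number"}},"rotation":{"type":"array","items":{"type":"number"}},"claw":{"type":"number"}}}},"force":{"type":"number"}},"required":["rows"]}

```bash
mkdir -p pics; cat > h.py <<'E'
import numpy as np, cv2, pickle
from scipy.spatial.transform import Rotation as Ro
from bench import get_obs, grab_frame, hand_in
def K(f):
    h=f["frame"].shape[0]; F=h/2/np.tan(np.radians(f["vfov"])/2)
    return np.array([[F,0,f["cx"]],[0,F,f["cy"]],[0,0,1.]])
def cloud(f):
    h,w=f["z_map"].shape; u,v=np.meshgrid(np.arange(w),np.arange(h))
    p=cv2.undistortPoints(np.stack([u,v],-1).reshape(-1,1,2).astype(np.float64),K(f),np.array(f["D"],float)).reshape(h,w,2)
    z=f["z_map"][...,None]; c=np.concatenate([p*z,z],-1)
    X=(c-np.array(f["t"]))@np.array(f["R"]); X[f["z_map"]<=0]=np.nan
    return X
def proj(f,X):
    r,_=cv2.Rodrigues(np.array(f["R"],float)); return cv2.projectPoints(np.array(X,float).reshape(-1,1,3),r,np.array(f["t"],float),K(f),np.array(f["D"],float))[0].reshape(-1,2)
def ray(f,uv):
    p=cv2.undistortPoints(np.array(uv,float).reshape(-1,1,2),K(f),np.array(f["D"],float)).reshape(-1,2)
    R=np.array(f["R"]); d=np.c_[p,np.ones(len(p))]@R; return -R.T@np.array(f["t"]),d
def save(f,n,box=None,s=1):
    im=f["frame"][...,::-1]
    if box: u0,v0,u1,v1=box; im=im[v0:v1,u0:u1]
    cv2.imwrite("pics/"+n,cv2.resize(im,None,fx=s,fy=s,interpolation=cv2.INTER_CUBIC))
def grab(n):
    f=grab_frame(n); pickle.dump(f,open(n+".pkl","wb")); return f
def load(n): return pickle.load(open(n+".pkl","rb"))
E
python3 - <<'E'
from h import *
a=grab("scene");b=grab("top")
save(a,"s1.png",None,1.4);save(b,"t1.png",None,1.4)
for f in(a,b): print(f["vfov"],f["cx"],f["cy"],f["D"],-np.array(f["R"]).T@np.array(f["t"]))
o=get_obs();print({k:np.round(v,3) for k,v in o.items()}, Ro.from_rotvec(o["orientation"]).as_matrix().round(3))
E
```

```text
55.96554839767313 278.9537657964068 208.06665380474863 [-0.10140445  0.          0.          0.          0.        ] [-0.11870112  0.68633482  0.54460632]
44.3200985426691 278.31624759485214 204.25146289493824 [-0.10900887  0.          0.          0.          0.        ] [0.29293987 0.02485258 1.33627162]
{'clock': np.float64(0.1), 'joints': array([ 1.071,  0.478,  0.022,  1.556, -0.011,  1.109, -0.083]), 'qvel': array([-0.   , -0.003, -0.   , -0.002,  0.   ,  0.   , -0.   ]), 'tau': array([ 4.0000e-03, -5.9776e+01,  1.6130e+00, -2.8196e+01,  1.3000e-02,
        5.0000e-03, -0.0000e+00]), 'tcp_pos': array([ 0.258, -0.623,  0.23 ]), 'orientation': array([-3.08e+00, -6.11e-01,  1.00e-03]), 'contact_force': array([-0.672,  0.263, -0.254]), 'moment': array([0.012, 0.049, 0.016]), 'gripper_force': np.float64(0.0), 'grip_width': np.float64(0.085)} [[ 0.924  0.382 -0.001]
 [ 0.382 -0.924  0.002]
 [-0.    -0.002 -1.   ]]
```

View pics/s1.png

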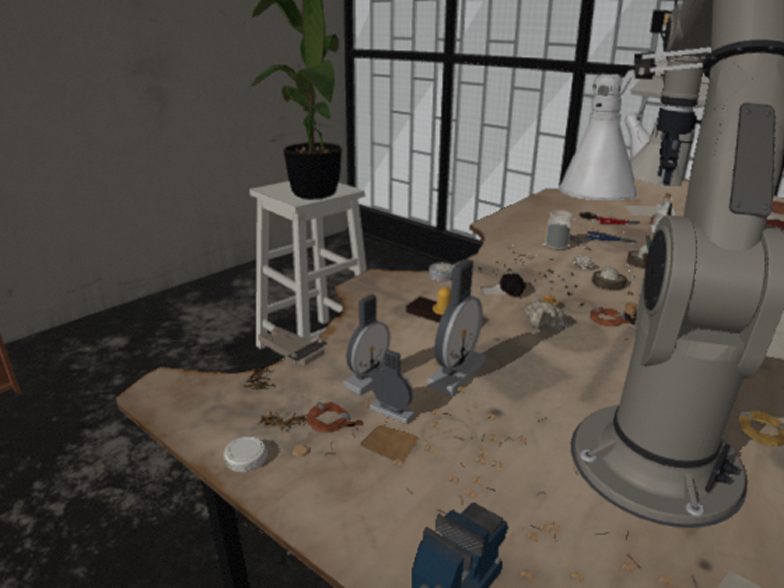

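View pics/t1.png

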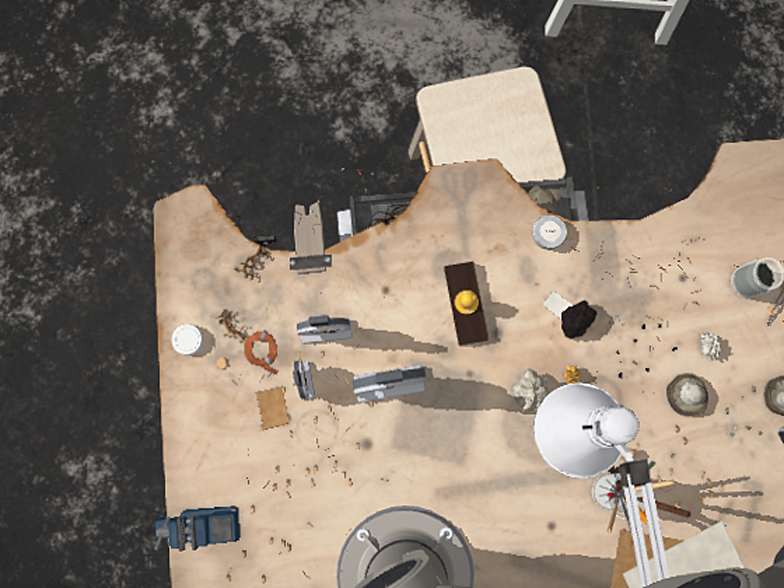

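The scene picture shows three gauges: (368,340) middle, (460,320) large and (392,385) small and turned away. The stud block is at (435,305), and in the top picture at (467,302). I'll measure the gauge sizes next and take an enlarged crop.

```bash
python3 - <<'E'
from h import *
a=load("scene");b=load("top")
Xa,Xb=cloud(a),cloud(b)
def st(X,box,n,zmin=.008):
    u0,v0,u1,v1=[int(x/1.4) for x in box]; P=X[v0:v1,u0:u1].reshape(-1,3); P=P[P[:,2]>zmin]
    print(n,len(P),np.percentile(P,[1,50,99],axis=0).round(4).tolist()); return P
P=st(Xa,(340,290,390,395),"mid s");Pb=st(Xb,(290,312,355,347),"mid t")
st(Xa,(430,255,490,390),"big s");st(Xb,(350,365,430,405),"big t")
st(Xa,(370,345,415,420),"small s");st(Xb,(290,358,318,402),"small t")
st(Xb,(440,258,492,350),"block t");st(Xb,(455,290,480,315),"stud t",.045)
st(Xb,(530,380,640,480),"lamp t",.1);st(Xa,(640,40,710,190),"lamp s",.1)
# medium: tongue-top points and foot
for nm,Q in(("s",P),("t",Pb)):
    T=Q[(Q[:,2]>.115)]; 
    c=T.mean(0); w,V=np.linalg.eigh(np.cov((T-c)[:,:2].T)); print(nm,len(T),c.round(4),"max z",np.sort(T[:,2])[-5:].round(4),"axis",V[:,1].round(3),np.sqrt(w).round(4))
    D=Q[(Q[:,2]>.02)&(Q[:,2]<.1)];c=D.mean(0);w,V=np.linalg.eigh(np.cov((D-c).T));print(" dial",c.round(4),V[:,0].round(3),np.sqrt(w).round(4))
save(a,"crop1.png",(235,175,355,310),4.4)
E
```

```text
mid s 1574 [[0.3519, 0.0959, 0.0106], [0.4369, 0.1547, 0.0669], [0.4495, 0.1908, 0.1531]]
mid t 602 [[0.4209, 0.0932, 0.0085], [0.4375, 0.1364, 0.0702], [0.4534, 0.1836, 0.1574]]
big s 2556 [[0.3135, -0.295, 0.0096], [0.3381, 0.0305, 0.0712], [0.6326, 0.0859, 0.2066]]
big t 982 [[0.312, -0.0378, 0.0116], [0.3379, 0.0233, 0.1161], [0.3711, 0.0833, 0.2112]]
small s 1187 [[0.3172, 0.1002, 0.0083], [0.351, 0.1829, 0.0476], [0.4418, 0.1916, 0.1113]]
small t 276 [[0.3204, 0.1629, 0.0083], [0.3501, 0.1767, 0.0598], [0.3829, 0.1901, 0.1159]]
block t 1238 [[0.4149, -0.1558, 0.0107], [0.4831, -0.12, 0.019], [0.5611, -0.0872, 0.0677]]
stud t 104 [[0.4746, -0.1353, 0.0483], [0.4856, -0.1197, 0.0629], [0.4999, -0.1082, 0.0717]]
lamp t 4010 [[0.1971, -0.2917, 0.2914], [0.2611, -0.2305, 0.3648], [0.323, -0.185, 0.5241]]
lamp s 5043 [[0.0328, -2.0825, 0.1279], [0.2552, -0.5945, 0.4131], [0.8587, -0.0054, 0.5456]]
s 222 [0.4391 0.1425 0.1368] max z [0.1536 0.1536 0.1537 0.1539 0.154 ] axis [0.009 1.   ] [0.0027 0.011 ]
 dial [0.4199 0.1539 0.062 ] [ 0.641  0.692 -0.332] [0.0178 0.0209 0.0398]
t 105 [0.4423 0.1381 0.1488] max z [0.1581 0.1583 0.1584 0.1588 0.1588] axis [-0.087  0.996] [0.0039 0.01  ]
 dial [0.4396 0.1377 0.0645] [ 0.989  0.102 -0.105] [0.0039 0.026  0.0319]
```

View pics/crop1.png

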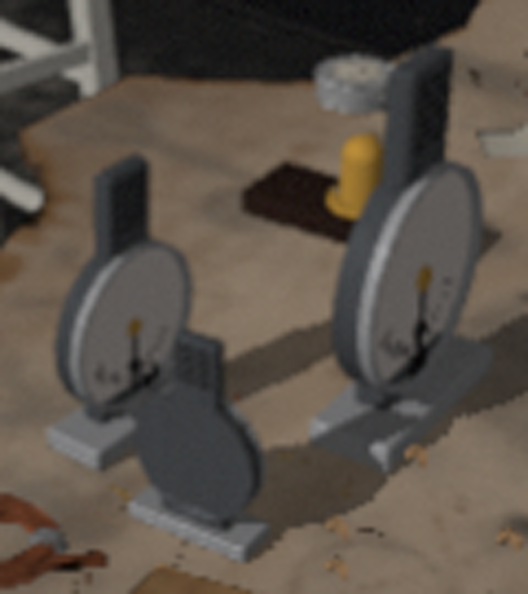

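Sizes fit the mid gauge, in the scene picture at (368,340): it is 0.154 m tall. The one at (460,320) is about 0.21 m and the one at (392,385) about 0.11 m. The crop confirms the white face towards the robot, with the small gauge close in front and clear of the tongue. Next I'll fit the poses.

```bash
cat > fit.py <<'E'
from h import *
from scipy.optimize import least_squares
def box(p,c,h):
    q=np.abs(p-c)-h; return np.linalg.norm(np.maximum(q,0),axis=1)+np.minimum(q.max(1),0)
def sdf(p,dx):
    foot=box(p,[0,0,.006],[.018,.046,.006]); t=box(p,[.003,0,.1305],[.006,.017,.0235])
    q=np.c_[np.hypot(p[:,1],p[:,2]-.062)-.047,np.abs(p[:,0]-dx)-.009]
    d=np.linalg.norm(np.maximum(q,0),axis=1)+np.minimum(q.max(1),0)
    return np.minimum(np.minimum(foot,t),d)
E
python3 - <<'E'
from fit import *
a=load("scene");b=load("top")
Xa,Xb=cloud(a),cloud(b)
for n,X,bx in(("s",Xa,(260,300,330,330)),("t",Xb,(220,245,330,250)),("t2",Xb,(250,210,310,225))):
    u0,v0,u1,v1=bx;P=X[v0:v1,u0:u1].reshape(-1,3);print(n,"table z",np.nanmedian(P[:,2]).round(4))
def fitg(Ps,x0):
    def f(v):
        r=[]
        for i,P in enumerate(Ps):
            Q=P-np.array([v[0],v[1],0]) - (v[4+3*i:7+3*i])
            c,s=np.cos(v[2]),np.sin(v[2]); Q=np.c_[c*Q[:,0]+s*Q[:,1],-s*Q[:,0]+c*Q[:,1],Q[:,2]]
            r.append(sdf(Q,v[3])/.002/np.sqrt(len(P)/500)); r.append(v[4+3*i:7+3*i]/.002*5)
        return np.concatenate(r)
    return least_squares(f,np.r_[x0,0,np.zeros(3*len(Ps))],loss="soft_l1")
def sel(X):
    P=X.reshape(-1,3); return P[(np.hypot(P[:,0]-.437,P[:,1]-.137)<.065)&(P[:,2]>.004)&(P[:,0]>.405)]
Pa,Pb=sel(Xa),sel(Xb);print(len(Pa),len(Pb))
for Ps in([Pa],[Pb],[Pa,Pb]):
    r=fitg(Ps,[.437,.137,.09]);print(r.x.round(4),r.cost.round(1))
# stud: points > .03
for n,X in(("s",Xa),("t",Xb)):
    P=X.reshape(-1,3);P=P[(np.hypot(P[:,0]-.487,P[:,1]+.12)<.03)&(P[:,2]>.028)]
    def g(v):
        Q=P-[v[0],v[1],v[2]]
        rad=np.hypot(Q[:,0],Q[:,1]); sh=np.where(Q[:,2]<.053,rad-.014,np.sqrt(rad**2+(Q[:,2]-.053)**2)-.014)
        return sh/.002
    r=least_squares(g,[.487,-.12,0],loss="soft_l1");print("stud",n,len(P),r.x.round(4),r.cost.round(1),P[:,2].max())
# block yaw (top)
P=Xb.reshape(-1,3);P=P[(np.hypot(P[:,0]-.487,P[:,1]+.12)<.1)&(abs(P[:,2]-.018)<.007)]
(c,s,ang)=cv2.minAreaRect((P[:,:2]*1000).astype(np.float32));print("block",c,s,ang)
c0=(P[:,:2]-np.median(P[:,:2],0));w,V=np.linalg.eigh(np.cov(c0.T));print(V[:,1])
save(b,"crop2.png",(310,180,420,260),7)
E
```

```text
s table z 0.0002
t table z 0.0003
t2 table z -0.0
1328 674
[ 0.4404  0.1376  0.0525 -0.0113  0.      0.      0.0005] 208.4
[ 0.4418  0.1386  0.12   -0.01    0.      0.      0.0007] 625.4
[ 4.412e-01  1.380e-01  6.870e-02 -1.100e-02 -9.000e-04 -1.000e-04
  5.000e-04  9.000e-04  1.000e-04  7.000e-04] 852.4
stud s 121 [ 0.4882 -0.1216 -0.0008] 23.0 0.06715102118926085
stud t 122 [ 0.4882 -0.122   0.0013] 34.9 0.0726206420102981
block (487.8150634765625, -121.78532409667969) (150.35426330566406, 55.820587158203125) 8.844207763671875
[-0.9867486  -0.16225661]
```

View pics/crop2.png

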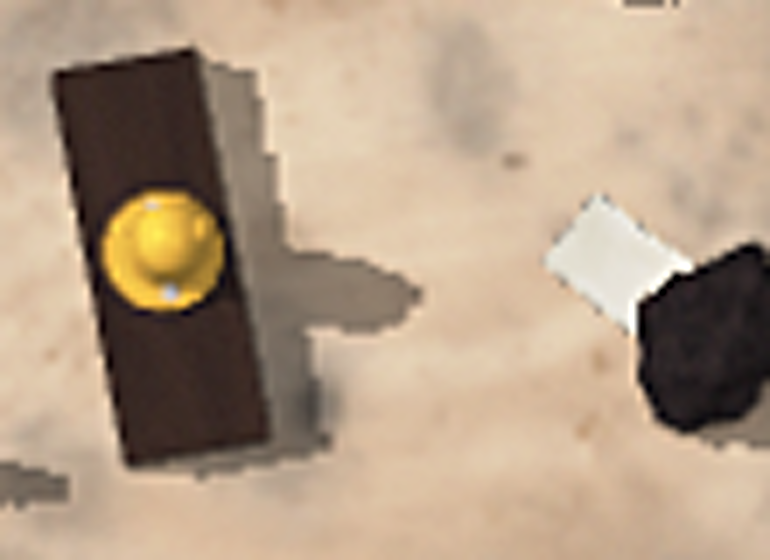

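The crop shows the stud at (165,245), on a block whose yaw is about +0.155 rad. The fits put the stud at (0.488,-0.122) and the gauge at (0.441,0.138), yaw about 0.085. Before sweeping across I'll check how high the lamp stands.

```bash
python3 - <<'E'
from h import *
P=np.vstack([cloud(load(n)).reshape(-1,3) for n in("scene","top")]);P=P[np.isfinite(P[:,0])]
xs=np.arange(-.1,.8,.1);ys=np.arange(.3,-.8,-.1)
print("y>",ys.round(1))
for x in xs:
    print(round(x,1),[int(1000*P[m,2].max()) if (m:=(P[:,0]>=x)&(P[:,0]<x+.1)&(P[:,1]<=y)&(P[:,1]>y-.1)).any() else None for y in ys])
E
```

```text
y> [ 0.3  0.2  0.1 -0.  -0.1 -0.2 -0.3 -0.4 -0.5 -0.6 -0.7]
-0.1 [11, 20, 416, 556, 560, 12, 17, 15, 21, 21, None]
0.0 [78, 19, 420, 596, 600, 540, 160, 17, 17, 12, 3]
0.1 [74, 11, 19, 22, 683, 800, 735, 615, 581, 7, 6]
0.2 [22, 12, 9, 10, 347, 529, 303, 617, 619, 604, 54]
0.3 [18, 118, 213, 146, 294, 375, 293, 23, 539, 599, 245]
0.4 [20, 158, 88, 23, 72, 29, 46, 10, 32, 100, 12]
0.5 [25, 28, 10, 25, 55, 31, 29, 8, 8, 101, 94]
0.6 [9, 21, 9, 9, 9, 29, 28, 8, 9, 7, 7]
0.7 [None, -175, -164, 8, 8, 6, -150, -201, 4, 8, 7]
```

drive_tool(
  rows=[
    {"offset":[0.2,0,-0.27],"rotation":[0,0,0],"claw":1},
    {"offset":[0.4,0,-0.6],"rotation":[0,0,0],"claw":1},
    {"offset":[0.6,0,-0.8],"rotation":[0,0,0],"claw":1},
    {"offset":[0.8,0,-0.8],"rotation":[0,0,0],"claw":1},
  ],
)

```text
clock: 0.43
tcp_pos: [0.3597, -0.5833, 0.3526]
orientation: [3.078, 0.602, 0.0]
contact_force: [-0.6, -1.4, 0.0]
grip_width: 0.0857
gripper_force: 0.0
```

drive_tool(
  rows=[
    {"offset":[0.25,-0.12,-0.8],"rotation":[0,0,-0.06],"claw":1},
    {"offset":[0.5,-0.25,0],"rotation":[0,0,-0.12],"claw":1},
    {"offset":[0.75,-0.37,0],"rotation":[0,0,-0.18],"claw":1},
    {"offset":[1,-0.5,0],"rotation":[0,0,-0.24],"claw":1},
    {"offset":[1,-0.5,0],"rotation":[0,0,-0.3],"claw":1},
  ],
)

```text
clock: 0.85
tcp_pos: [0.4727, -0.4517, 0.3469]
orientation: [-2.756, -1.504, -0.0]
contact_force: [-0.9, -0.5, 0.3]
grip_width: 0.0857
gripper_force: 0.0
```

```bash
python3 -c "
from h import *
o=get_obs();print(o['joints'].round(3),o['tcp_pos'].round(3),Ro.from_rotvec(o['orientation']).as_matrix().round(3))"
```

```text
[ 0.787  0.374 -0.166  1.45   0.061  1.325  0.045] [ 0.473 -0.452  0.347] [[ 0.541  0.841 -0.001]
 [ 0.841 -0.541  0.002]
 [ 0.001 -0.002 -1.   ]]
```

drive_tool(
  rows=[
    {"offset":[0.25,0,0],"rotation":[0,0,-0.06],"claw":1},
    {"offset":[0.5,0,0],"rotation":[0,0,-0.12],"claw":1},
    {"offset":[0.75,0,0],"rotation":[0,0,-0.18],"claw":1},
    {"offset":[1,0,0],"rotation":[0,0,-0.24],"claw":1},
    {"offset":[1,0,0],"rotation":[0,0,-0.3],"claw":1},
  ],
)

```text
clock: 1.27
tcp_pos: [0.5586, -0.3187, 0.3478]
orientation: [-2.176, -2.264, -0.009]
contact_force: [0.5, 1.5, 0.1]
grip_width: 0.0853
gripper_force: 0.0
```

```bash
python3 -c "
from h import *
o=get_obs();print(o['joints'].round(3),o['tcp_pos'].round(4),Ro.from_rotvec(o['orientation']).as_matrix().round(3))"
```

```text
[ 0.667  0.368 -0.333  1.467  0.115  1.326  0.366] [ 0.5586 -0.3187  0.3478] [[-0.04   0.999  0.002]
 [ 0.999  0.04   0.005]
 [ 0.005  0.003 -1.   ]]
```

drive_tool(
  rows=[
    {"offset":[0.25,0.05,0],"rotation":[0,0,-0.02],"claw":1},
    {"offset":[0.5,0.1,0],"rotation":[0,0,-0.02],"claw":1},
    {"offset":[0.75,0.1,0],"rotation":[0,0,-0.02],"claw":1},
    {"offset":[1,0.1,0],"rotation":[0,0,-0.02],"claw":1},
  ],
)

```text
clock: 1.6
tcp_pos: [0.5651, -0.1768, 0.3474]
orientation: [-2.152, -2.287, 0.0]
contact_force: [1.3, -0.4, 0.4]
grip_width: 0.0854
gripper_force: 0.0
```

drive_tool(
  rows=[
    {"offset":[0.25,-0.02,0.05],"rotation":[0,0,0],"claw":1},
    {"offset":[0.5,-0.04,0.1],"rotation":[0,0,0],"claw":1},
    {"offset":[0.75,-0.08,0.15],"rotation":[0,0,0],"claw":1},
    {"offset":[1,-0.1,0.2],"rotation":[0,0,0],"claw":1},
  ],
)

```text
clock: 1.93
tcp_pos: [0.5401, -0.0283, 0.3175]
orientation: [-2.153, -2.288, 0.001]
contact_force: [1.4, 1.0, 0.1]
grip_width: 0.0854
gripper_force: 0.0
```

drive_tool(
  rows=[
    {"offset":[0.25,-0.15,0.05],"rotation":[0,0,0],"claw":1},
    {"offset":[0.5,-0.3,0.1],"rotation":[0,0,0],"claw":1},
    {"offset":[0.75,-0.45,0.15],"rotation":[0,0,0],"claw":1},
    {"offset":[1,-0.6,0.2],"rotation":[0,0,0],"claw":1},
    {"offset":[1,-0.6,0.2],"rotation":[0,0,0],"claw":1},
    {"offset":[1,-0.6,0.2],"rotation":[0,0,0],"claw":1},
  ],
)

```text
clock: 2.43
tcp_pos: [0.4398, 0.1174, 0.2876]
orientation: [-2.145, -2.295, 0.002]
contact_force: [-0.1, -0.3, -0.8]
grip_width: 0.0854
gripper_force: 0.0
```

```bash
python3 -c "
from h import *
o=get_obs();print(o['joints'].round(3),o['tcp_pos'].round(4),Ro.from_rotvec(o['orientation']).as_matrix().round(3))
R=Ro.from_rotvec(o['orientation']).as_matrix();print('offset to grasp',(R.T@(np.array([.444,.138,.116])-o['tcp_pos'])/.15).round(3))"
```

```text
[ 0.187  0.099 -0.617  1.951  0.063  1.112 -0.388] [0.4398 0.1174 0.2876] [[-0.068  0.998 -0.001]
 [ 0.998  0.068 -0.   ]
 [-0.    -0.001 -1.   ]]
offset to grasp [0.135 0.039 1.144]
```

drive_tool(
  rows=[
    {"offset":[0.135,0.04,0.25],"rotation":[0,0,-0.008],"claw":0.55},
    {"offset":[0.135,0.04,0.5],"rotation":[0,0,-0.008],"claw":0.55},
    {"offset":[0.135,0.04,0.75],"rotation":[0,0,-0.008],"claw":0.55},
    {"offset":[0.135,0.04,0.82],"rotation":[0,0,-0.008],"claw":0.55},
    {"offset":[0.135,0.04,0.82],"rotation":[0,0,-0.008],"claw":0.55},
    {"offset":[0.135,0.04,0.82],"rotation":[0,0,-0.008],"claw":0.55},
  ],
)

```text
clock: 2.93
tcp_pos: [0.4479, 0.1345, 0.1657]
orientation: [-2.135, -2.304, 0.0]
contact_force: [-0.1, -0.7, 0.2]
grip_width: 0.0469
gripper_force: 0.0
```

```bash
python3 - <<'E'
from h import *
o=get_obs();R=Ro.from_rotvec(o['orientation']).as_matrix();print(o['tcp_pos'].round(4),o['grip_width']);print('offset to grasp',(R.T@(np.array([.444,.138,.116])-o['tcp_pos'])/.15).round(3), R.round(3)[:2])
a=grab("scene");b=grab("top")
A=cv2.resize(a["frame"][150:310,210:370],None,fx=3.5,fy=3.5,interpolation=2);B=cv2.resize(b["frame"][200:260,190:290][:],None,fx=2.4,fy=2.4)
for p in([.444,.138,.135],[.447,.121,.154],[.447,.155,.154]): print(proj(a,p).round(1))
cv2.imwrite("pics/g1.png",A[...,::-1])
E
```

```text
[0.4479 0.1345 0.1657] 0.04690320574790969
offset to grasp [ 0.025 -0.024  0.331] [[-0.076  0.997 -0.   ]
 [ 0.997  0.076  0.   ]]
[[261.9 219.7]]
[[266.2 209.3]]
[[255.3 214.2]]
```

View pics/g1.png

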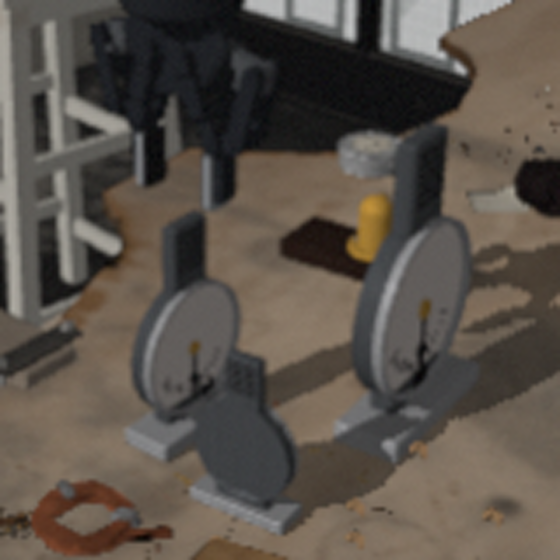

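The picture shows the fingers at (150,160) and (218,180), straddling the tongue top at (184,218), so they line up with it. I'll go down and close.

drive_tool(
  rows=[
    {"offset":[0.025,-0.024,0.1],"rotation":[0,0,-0.005],"claw":0.55},
    {"offset":[0.025,-0.024,0.22],"rotation":[0,0,-0.005],"claw":0.55},
    {"offset":[0.025,-0.024,0.32],"rotation":[0,0,-0.005],"claw":0.55},
    {"offset":[0.025,-0.024,0.32],"rotation":[0,0,-0.005],"claw":0.55},
    {"offset":[0.025,-0.024,0.32],"rotation":[0,0,-0.005],"claw":0},
    {"offset":[0.025,-0.024,0.32],"rotation":[0,0,-0.005],"claw":0},
    {"offset":[0.025,-0.024,0.32],"rotation":[0,0,-0.005],"claw":0},
    {"offset":[0.025,-0.024,0.32],"rotation":[0,0,-0.005],"claw":0},
    {"offset":[0.025,-0.024,0.32],"rotation":[0,0,-0.005],"claw":0},
    {"offset":[0.025,-0.024,0.32],"rotation":[0,0,-0.005],"claw":0},
    {"offset":[0.025,-0.024,0.32],"rotation":[0,0,-0.005],"claw":0},
    {"offset":[0.025,-0.024,0.32],"rotation":[0,0,-0.005],"claw":0},
  ],
  force=60,
)

```text
clock: 4.03
tcp_pos: [0.4446, 0.1389, 0.1187]
orientation: [2.122, 2.314, 0.004]
contact_force: [0.2, -0.0, 7.4]
grip_width: 0.0115
gripper_force: 59.6
```

drive_tool(
  rows=[
    {"offset":[0,0,-0.05],"rotation":[0,0,0],"claw":0},
    {"offset":[0,0,-0.2],"rotation":[0,0,0],"claw":0},
    {"offset":[0,0,-0.4],"rotation":[0,0,0],"claw":0},
    {"offset":[0,0,-0.65],"rotation":[0,0,0],"claw":0},
    {"offset":[0,0,-0.9],"rotation":[0,0,0],"claw":0},
    {"offset":[0.1,0,-1],"rotation":[0,0,0],"claw":0},
    {"offset":[0.3,-0.1,-1],"rotation":[0,0,0],"claw":0},
    {"offset":[0.5,-0.25,-1],"rotation":[0,0,0],"claw":0},
    {"offset":[0.7,-0.4,-1],"rotation":[0,0,0],"claw":0},
    {"offset":[0.9,-0.5,-1],"rotation":[0,0,0],"claw":0},
    {"offset":[1,-0.5,-1],"rotation":[0,0,0],"claw":0},
  ],
)

```text
clock: 4.95
tcp_pos: [0.351, 0.2847, 0.2681]
orientation: [-2.116, -2.322, -0.001]
contact_force: [0.8, 0.4, -2.2]
grip_width: 0.0112
gripper_force: 58.9
```

drive_tool(
  rows=[
    {"offset":[0.2,-0.1,-0.1],"rotation":[0,0,0],"claw":0},
    {"offset":[0.4,-0.2,-0.2],"rotation":[0,0,0],"claw":0},
    {"offset":[0.6,-0.3,-0.3],"rotation":[0,0,0],"claw":0},
    {"offset":[0.8,-0.4,-0.4],"rotation":[0,0,0],"claw":0},
    {"offset":[1,-0.5,-0.5],"rotation":[0,0,0],"claw":0},
    {"offset":[1,-0.5,-0.5],"rotation":[0,0,0],"claw":0},
  ],
)

```text
clock: 5.45
tcp_pos: [0.2622, 0.4308, 0.3462]
orientation: [-2.108, -2.322, -0.01]
contact_force: [-1.4, 1.4, -1.2]
grip_width: 0.0115
gripper_force: 59.0
```

```bash
python3 - <<'E'
from h import *
o=get_obs();R=Ro.from_rotvec(o['orientation']).as_matrix();print(o['tcp_pos'].round(4),o['joints'].round(2),o['contact_force']);print(R.round(3))
a=grab("scene");c=proj(a,o['tcp_pos']-[0,0,.055])[0];print(c)
u,v=c.astype(int);save(a,"v1.png",(max(u-55,0),max(v-70,0),u+55,v+50),5)
E
```

```text
[0.2622 0.4308 0.3462] [-0.34  0.19 -0.9   1.76  0.15  1.26 -1.19] [-1.35266561  1.43822682 -1.17091747]
[[-0.096  0.995  0.   ]
 [ 0.995  0.096  0.008]
 [ 0.008  0.001 -1.   ]]
[198.39290334 232.85785397]
```

View pics/v1.png

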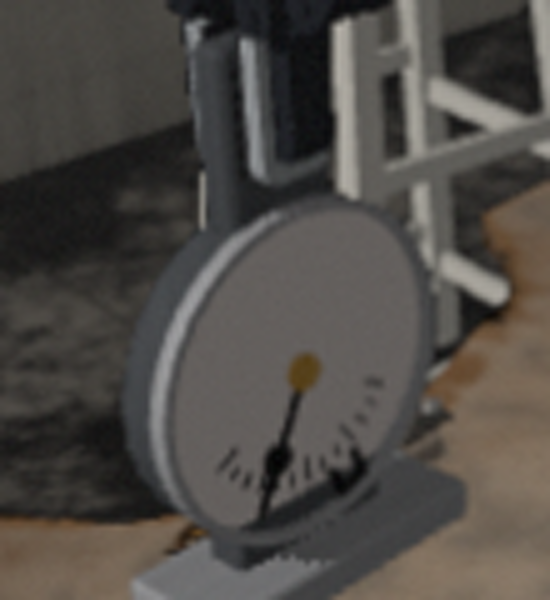

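Picture: hub at (303,372), swinging pointer tip at (262,522), index fork at about (348,470) with prongs near (336,475) and (360,458). Next I'll work out the index angle.

```bash
cat >> h.py <<'E'
def dialang(f,o,uv,tip=.1187,dy=.001,fx=-.02):
    """pixels -> (y,z) in gauge frame relative to dial centre on face plane, and angle"""
    R=Ro.from_rotvec(o['orientation']).as_matrix()
    G=np.c_[R[:,1],-R[:,0],-R[:,2]]   # gauge x,y,z in world
    G[:,1]=np.cross(G[:,2],G[:,0])
    org=o['tcp_pos']-G@np.array([.003,dy,tip])
    c,d=ray(f,uv); cg=G.T@(c-org); dg=d@G
    s=(fx-cg[0])/dg[:,0]; p=cg+s[:,None]*dg; return p
E
python3 - <<'E'
from h import *
a=load("scene");o=get_obs()
uv=np.array([[303,372],[262,522],[336,475],[360,458],[348,467],[348,485]])/5+[198-55,232-70]-0.4
p=dialang(a,o,uv);print((p*1000).round(1));q=p[1:]-p[0]
print(np.arctan2(q[:,1],-q[:,2]).round(3),(np.hypot(q[:,1],q[:,2])*1000).round(1))
X=cloud(a);print([X[int(v),int(u)].round(4).tolist() for u,v in uv])
E
```

```text
[[-20.   14.1  72.9]
 [-20.   31.6  37.2]
 [-20.    6.   38.5]
 [-20.   -2.7  39.5]
 [-20.    1.7  38.8]
 [-20.    2.2  33.5]]
[ 0.454 -0.232 -0.466 -0.35  -0.295] [39.7 35.3 37.4 36.2 41.2]
[[0.2515, 0.4315, 0.291], [0.2523, 0.4476, 0.2522], [0.2521, 0.4244, 0.2571], [0.2538, 0.4145, 0.2566], [0.2571, 0.4158, 0.2525], [0.2539, 0.4184, 0.2503]]
```

```bash
python3 - <<'E'
from h import *
a=load("scene");o=get_obs()
uv=np.array([[303,372],[262,522],[336,475],[360,458],[348,467],[348,485]])/5+[198-55,232-70]-0.4
p=dialang(a,o,uv,fx=-.0085);print((p*1000).round(1));q=p[1:]-p[0]
print(np.arctan2(q[:,1],-q[:,2]).round(3),(np.hypot(q[:,1],q[:,2])*1000).round(1))
# fit the gauge model in gauge frame, to check seating
from fit import *
R=Ro.from_rotvec(o['orientation']).as_matrix();G=np.c_[R[:,1],R[:,0],-R[:,2]];G[:,1]=np.cross(G[:,2],G[:,0])
P=(cloud(a).reshape(-1,3)-o['tcp_pos'])@G+[.003,.0,.1187];P=P[(np.abs(P)<[.03,.06,.2]).all(1)&(P[:,2]>-.02)&(P[:,2]<.115)]
def f(v):
    return sdf(Ro.from_rotvec(v[3:6]).inv().apply(P-v[:3]),v[6])/.002
r=least_squares(f,np.zeros(7),loss="soft_l1");print(len(P),r.x.round(4),r.cost)
E
```

```text
[[ -8.5   4.4  64.4]
 [ -8.5  22.5  27.5]
 [ -8.5  -4.   28.9]
 [ -8.5 -12.9  29.9]
 [ -8.5  -8.4  29.2]
 [ -8.5  -7.9  23.7]]
[ 0.454 -0.232 -0.466 -0.35  -0.295] [41.1 36.5 38.7 37.5 42.6]
4638 [-0.003   0.0029  0.002   0.002  -0.0004 -0.0045  0.0054] 842.3507197618603
```

drive_tool(
  rows=[
    {"offset":[0,0,0],"rotation":[0,0.05,0],"claw":0},
    {"offset":[0,0,0],"rotation":[0,0.1,0],"claw":0},
    {"offset":[0,0,0],"rotation":[0,0.15,0],"claw":0},
    {"offset":[0,0,0],"rotation":[0,0.15,0],"claw":0},
    {"offset":[0,0,0],"rotation":[0,0.15,0],"claw":0},
    {"offset":[0,0,0],"rotation":[0,0.15,0],"claw":0},
    {"offset":[0,0,0],"rotation":[0,0.15,0],"claw":0},
    {"offset":[0,0,0],"rotation":[0,0.15,0],"claw":0},
    {"offset":[0,0,0],"rotation":[0,0.15,0],"claw":0},
    {"offset":[0,0,0],"rotation":[0,0.15,0],"claw":0},
    {"offset":[0,0,0],"rotation":[0,0.15,0],"claw":0},
    {"offset":[0,0,0],"rotation":[0,0.15,0],"claw":0},
    {"offset":[0,0,0],"rotation":[0,0.15,0],"claw":0},
    {"offset":[0,0,0],"rotation":[0,0.15,0],"claw":0},
    {"offset":[0,0,0],"rotation":[0,0.15,0],"claw":0},
    {"offset":[0,0,0],"rotation":[0,0.15,0],"claw":0},
    {"offset":[0,0,0],"rotation":[0,0.15,0],"claw":0},
    {"offset":[0,0,0],"rotation":[0,0.15,0],"claw":0},
    {"offset":[0,0,0],"rotation":[0,0.15,0],"claw":0},
    {"offset":[0,0,0],"rotation":[0,0.15,0],"claw":0},
  ],
)

```text
clock: 7.17
tcp_pos: [0.2677, 0.4243, 0.342]
orientation: [-1.963, -2.142, -0.297]
contact_force: [-0.2, -0.4, -2.3]
grip_width: 0.0114
gripper_force: 58.9
```

```bash
python3 - <<'E'
from h import *
o=get_obs();R=Ro.from_rotvec(o['orientation']).as_matrix();print(o['tcp_pos'].round(4));print(R.round(3))
a=grab("scene");pickle.dump((a,o),open("tilt.pkl","wb"))
c=proj(a,o['tcp_pos']-R[:,2]*-.055)[0];print(c)
u,v=c.astype(int);print(u-40,v-35);save(a,"v2.png",(u-40,v-35,u+40,v+45),7.5)
E
```

```text
[0.2677 0.4243 0.342 ]
[[-0.083  0.996 -0.026]
 [ 0.952  0.087  0.294]
 [ 0.295 -0.    -0.955]]
[190.60238884 235.53675759]
150 200
```

View pics/v2.png

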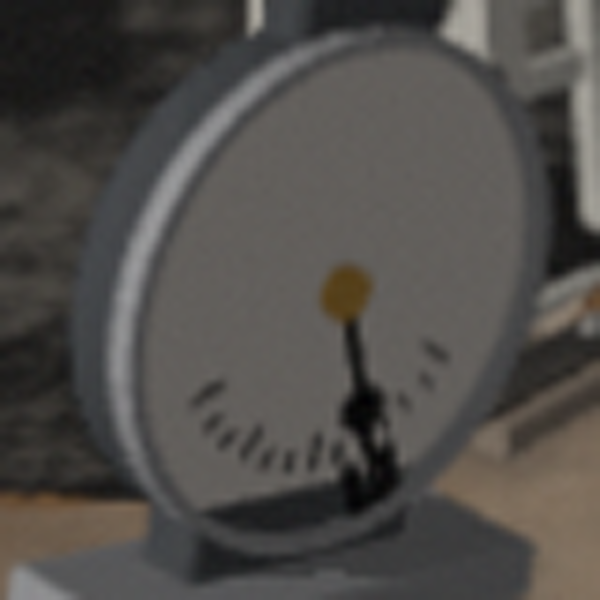

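Picture: hub at (347,293), pointer bob at (362,408), prongs at about (352,490) and (390,470), with the pointer running between them. I'll refine the angles and view an enhanced, rectified dial face.

```bash
cat > rect.py <<'E'
from h import *
def rect(a,o,n,fx=-.0095,dy=0,tip=.1187,s=14,half=(16,30,6,48)):
    # rectified image around dial lower part: columns = -y (right), rows = down, gauge frame about dial centre; s px/mm
    R=Ro.from_rotvec(o['orientation']).as_matrix();G=np.c_[R[:,1],R[:,0],-R[:,2]];G[:,1]=np.cross(G[:,2],G[:,0])
    org=o['tcp_pos']-G@np.array([.003,dy,tip])
    l,r,t,b=half; uu,vv=np.meshgrid(np.arange(-l,r,1/s),np.arange(-t,b,1/s))
    Pg=np.stack([np.full_like(uu,fx),-uu/1000,.062-vv/1000],-1).reshape(-1,3)
    m=proj(a,org+Pg@G.T).reshape(*uu.shape,2).astype(np.float32)
    im=cv2.remap(a["frame"],m[...,0],m[...,1],cv2.INTER_CUBIC)
    cv2.imwrite("pics/"+n,cv2.convertScaleAbs(im[...,::-1],alpha=1.6)); print(n,im.shape)
    return cv2.cvtColor(im,cv2.COLOR_RGB2GRAY),uu,vv
E
python3 - <<'E'
from rect import *
a,o=pickle.load(open("tilt.pkl","rb"))
uv=np.array([[347,293],[362,408],[352,490],[390,470],[372,480]])/7.5+[150,200]-.43
p=dialang(a,o,uv,fx=-.0095,dy=0);print((p*1000).round(1));q=p[1:]-p[0]
print(np.arctan2(q[:,1],-q[:,2]).round(3),(np.hypot(q[:,1],q[:,2])*1000).round(1))
rect(a,o,"r1.png",s=12,half=(14,30,8,42))
E
```

```text
[[ -9.5   2.1  64. ]
 [ -9.5  -5.6  41.8]
 [ -9.5  -6.2  26.3]
 [ -9.5 -14.8  28.6]
 [ -9.5 -10.7  27.4]]
[-0.333 -0.217 -0.444 -0.336] [23.4 38.5 39.2 38.7]
r1.png (600, 528, 3)
```

View pics/r1.png

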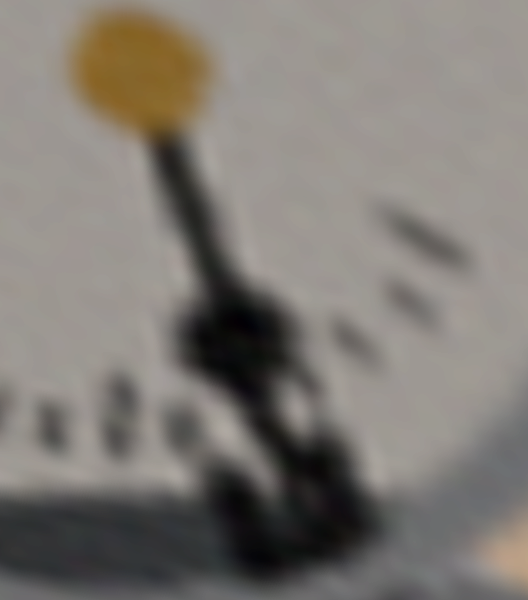

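The rectified face shows hub (142,72), bob (240,338) and the pointer passing about (290,480), between prongs at about (230,480) and (340,480). The pointer may still be swinging, so I'll track its shaft and the prongs over several frames.

```bash
python3 - <<'E'
from rect import *
import io,contextlib
o=get_obs();acc=[]
for i in range(12):
    a=grab_frame("scene")
    with contextlib.redirect_stdout(io.StringIO()): g,uu,vv=rect(a,o,"tmp.png",s=12,half=(14,30,8,46))
    # shaft: rows vv 6..16mm darkest centroid
    pts=[]
    for r in np.arange(5,15,.5):
        row=g[int((r+8)*12)].astype(float); u=uu[0]; m=(u>-6)&(u<16); w=np.clip(np.median(row[m])-25-row,0,None)*m
        if w.sum()>50: pts.append((r,(w*u).sum()/w.sum()))
    pts=np.array(pts);k=np.polyfit(pts[:,0],pts[:,1],1); acc.append(np.arctan(k[0])); M=g.astype(float) if i==0 else M+g
print(np.round(acc,3),k, get_obs()["clock"])
g=(M/12);np.save("g.npy",g)
h=np.array([-2.2,-2.0]) # hub offset (u,v) mm seen
for rad in (32,33,34,35,36,37,38,39,40,41,42):
    th=np.arange(0,.7,.01);u=h[0]+rad*np.sin(th);v=h[1]+rad*np.cos(th)
    s=cv2.remap(g.astype(np.float32),((u+14)*12).astype(np.float32)[None],((v+8)*12).astype(np.float32)[None],1)[0]
    print(rad,' '.join(f"{int(x)}" for x in s[10:60:2]))
E
```

```text
[0.435 0.395 0.265 0.192 0.224 0.289 0.393 0.387 0.28  0.249 0.241 0.267] [ 0.27312751 -1.58695983] 7.8167
32 70 64 63 59 58 59 60 60 61 62 60 59 64 69 70 69 69 68 67 70 78 89 97 99 97
33 88 77 66 53 46 42 45 50 58 66 72 73 73 69 63 55 50 50 52 62 76 89 95 97 96
34 96 82 65 45 31 25 28 37 51 65 74 78 77 69 58 45 34 29 35 49 66 83 92 95 96
35 78 70 56 38 25 15 13 22 40 61 75 79 76 68 55 38 23 18 23 36 58 78 90 96 96
36 50 47 41 28 17 9 6 13 28 49 65 72 72 65 52 35 19 12 17 34 57 78 92 97 96
37 36 36 33 25 15 8 5 9 18 32 48 55 56 56 49 32 18 13 20 37 62 84 98 98 95
38 31 31 32 27 18 10 6 8 14 23 33 37 39 42 39 27 17 13 20 44 71 91 101 98 96
39 32 32 33 28 18 10 8 8 11 16 22 29 31 31 27 19 13 10 19 41 71 96 100 95 97
40 32 32 33 29 19 9 7 7 9 13 17 19 21 23 19 12 8 9 17 34 61 83 89 90 93
41 31 32 34 31 22 12 7 7 7 8 9 11 13 13 12 7 5 8 19 32 50 63 70 78 85
42 39 38 38 36 28 19 12 8 5 8 9 9 8 10 10 8 10 12 22 34 50 56 60 69 75
```

The pointer swings about 0.30 rad, as it should at this tilt. The prongs lie at about 0.22 and 0.44, so the index is at about -0.325. I'll tilt to that, let the pointer settle and check.

drive_tool(
  rows=[
    {"offset":[0,0,0],"rotation":[0,0.013,0],"claw":0},
    {"offset":[0,0,0],"rotation":[0,0.013,0],"claw":0},
    {"offset":[0,0,0],"rotation":[0,0.013,0],"claw":0},
    {"offset":[0,0,0],"rotation":[0,0.013,0],"claw":0},
    {"offset":[0,0,0],"rotation":[0,0.013,0],"claw":0},
    {"offset":[0,0,0],"rotation":[0,0.013,0],"claw":0},
    {"offset":[0,0,0],"rotation":[0,0.013,0],"claw":0},
    {"offset":[0,0,0],"rotation":[0,0.013,0],"claw":0},
    {"offset":[0,0,0],"rotation":[0,0.013,0],"claw":0},
    {"offset":[0,0,0],"rotation":[0,0.013,0],"claw":0},
    {"offset":[0,0,0],"rotation":[0,0.013,0],"claw":0},
    {"offset":[0,0,0],"rotation":[0,0.013,0],"claw":0},
    {"offset":[0,0,0],"rotation":[0,0.013,0],"claw":0},
    {"offset":[0,0,0],"rotation":[0,0.013,0],"claw":0},
  ],
)

```text
clock: 8.98
tcp_pos: [0.2676, 0.4243, 0.342]
orientation: [-1.949, -2.126, -0.32]
contact_force: [0.5, 0.4, -2.4]
grip_width: 0.0108
gripper_force: 58.9
```

```bash
cat > meas.py <<'E'
from rect import *
import io,contextlib
def meas(n,cam="scene",h=(-2.2,-2.0)):
    o=get_obs();acc=[]
    R=Ro.from_rotvec(o['orientation']).as_matrix()
    print("tilt",np.arctan2(R[2,0],-R[2,2]).round(4),"pitch",R[2,1].round(4),"yaw",np.arctan2(R[1,1],R[0,1]).round(4),"tcp",o['tcp_pos'].round(4),"F",o['contact_force'].round(1),"t",o['clock'])
    for i in range(n):
        a=grab_frame(cam)
        with contextlib.redirect_stdout(io.StringIO()): g,uu,vv=rect(a,o,"tmp.png",s=12,half=(14,30,8,46))
        pts=[]
        for r in np.arange(5,15,.5):
            row=g[int((r+8)*12)].astype(float); u=uu[0]; m=(u>-6)&(u<16); w=np.clip(np.median(row[m])-25-row,0,None)*m
            if w.sum()>50: pts.append((r,(w*u).sum()/w.sum()))
        pts=np.array(pts);k=np.polyfit(pts[:,0],pts[:,1],1) if len(pts)>3 else [np.nan,np.nan]; acc.append(np.arctan(k[0])); M=g.astype(float) if i==0 else M+g
    g=M/n; print(np.round(acc,3),"axis u at v=-2:",k[1]-2*k[0])
    for rad in range(33,41):
        th=np.arange(0.1,.6,.02);u=h[0]+rad*np.sin(th);v=h[1]+rad*np.cos(th)
        s=cv2.remap(g.astype(np.float32),((u+14)*12).astype(np.float32)[None],((v+8)*12).astype(np.float32)[None],1)[0]
        print(rad,' '.join(f"{int(x)}" for x in s))
    cv2.imwrite("pics/m.png",np.clip(g*1.8,0,255).astype(np.uint8)); return a,o
E
python3 -c "
from meas import *
meas(7)"
```

```text
tilt 0.3259 pitch 0.0 yaw 0.087 tcp [0.2676 0.4243 0.342 ] F [ 0.5  0.4 -2.4] t 8.9833
[0.284 0.348 0.374 0.35  0.307 0.271 0.285] axis u at v=-2: -2.27696721003801
33 99 88 77 69 64 62 59 61 60 50 39 33 42 56 61 56 54 56 63 71 81 91 97 98 96
34 97 90 75 59 43 35 32 37 43 41 36 35 46 57 54 41 32 32 37 49 66 81 91 96 96
35 77 73 62 45 28 21 18 21 27 29 29 35 49 57 50 36 23 16 20 36 54 72 86 94 96
36 52 50 42 32 19 12 7 10 17 22 26 33 47 55 49 33 21 16 21 34 53 73 86 95 96
37 36 36 32 25 15 9 5 7 13 16 20 28 39 45 41 31 20 15 24 41 62 79 90 98 97
38 35 34 29 23 16 11 8 9 12 14 16 22 29 32 30 23 16 13 23 42 66 85 97 99 97
39 33 33 30 25 18 12 8 10 13 15 16 19 21 23 22 16 12 11 20 38 63 83 97 100 97
40 32 33 30 25 18 12 8 8 11 12 14 17 19 17 15 11 8 9 16 32 51 73 88 93 94
```

Pointer mean is about 0.325 at tilt 0.326, and the prong midpoint is about 0.33, so the target tilt is 0.33. Now I'll plan the transport to above the stud.

```bash
cat > plan.py <<'E'
from h import *
def Rt(yaw,A):
    gx=np.array([np.cos(yaw),np.sin(yaw),0]);R0=np.c_[[-gx[1],gx[0],0],gx,[0,0,-1]]
    return Ro.from_rotvec(gx*A).as_matrix()@R0
def cmd(pos,yaw,A,o=None,cur=None):
    if cur is None:
        o=o or get_obs();R=Ro.from_rotvec(o['orientation']).as_matrix();p=o['tcp_pos']
    else: p,R=cur
    d=R.T@(np.array(pos)-p)/.15; w=Ro.from_matrix(R.T@Rt(yaw,A)).as_rotvec()/2
    return d.round(4),w.round(4)
E
python3 - <<'E'
from plan import *
o=get_obs()
print(cmd([.40,.32,.36],.10,0))
c=(np.array([.40,.32,.36]),Rt(.10,0))
print(cmd([.50,.19,.36],.155,0,cur=c));c=(np.array([.50,.19,.36]),Rt(.155,0));print(cmd([.5,.04,.30],.155,0,cur=c))
E
```

```text
(array([-0.6904,  0.8186, -0.3599]), array([ 0.0011, -0.163 , -0.0065]))
(array([-0.9289,  0.5768,  0.    ]), array([ 0.    ,  0.    , -0.0275]))
(array([-0.988 , -0.1544,  0.4   ]), array([0., 0., 0.]))
```

drive_tool(
  rows=[
    {"offset":[-0.1,0.12,-0.15],"rotation":[0,-0.03,0],"claw":0},
    {"offset":[-0.2,0.24,-0.25],"rotation":[0,-0.07,0],"claw":0},
    {"offset":[-0.35,0.42,-0.36],"rotation":[0,-0.11,-0.003],"claw":0},
    {"offset":[-0.5,0.6,-0.36],"rotation":[0,-0.15,-0.006],"claw":0},
    {"offset":[-0.65,0.77,-0.36],"rotation":[0,-0.163,-0.006],"claw":0},
    {"offset":[-0.69,0.82,-0.36],"rotation":[0.001,-0.163,-0.006],"claw":0},
  ],
)

```text
clock: 9.83
tcp_pos: [0.4043, 0.3174, 0.3585]
orientation: [2.113, 2.323, -0.004]
contact_force: [0.2, -1.0, -2.6]
grip_width: 0.0108
gripper_force: 59.2
```

drive_tool(
  rows=[
    {"offset":[-0.2,0.12,0],"rotation":[0,0,-0.01],"claw":0},
    {"offset":[-0.4,0.24,0],"rotation":[0,0,-0.02],"claw":0},
    {"offset":[-0.6,0.36,0],"rotation":[0,0,-0.027],"claw":0},
    {"offset":[-0.8,0.5,0],"rotation":[0,0,-0.027],"claw":0},
    {"offset":[-0.93,0.58,0],"rotation":[0,0,-0.027],"claw":0},
  ],
)

```text
clock: 10.25
tcp_pos: [0.503, 0.1861, 0.3597]
orientation: [2.05, 2.38, -0.0]
contact_force: [1.1, -0.9, -2.1]
grip_width: 0.0113
gripper_force: 59.2
```

drive_tool(
  rows=[
    {"offset":[-0.2,-0.03,0.05],"rotation":[0,0,0],"claw":0},
    {"offset":[-0.4,-0.06,0.1],"rotation":[0,0,0],"claw":0},
    {"offset":[-0.6,-0.09,0.15],"rotation":[0,0,0],"claw":0},
    {"offset":[-0.8,-0.12,0.2],"rotation":[0,0,0],"claw":0},
    {"offset":[-0.99,-0.15,0.25],"rotation":[0,0,0],"claw":0},
  ],
)

```text
clock: 10.67
tcp_pos: [0.5009, 0.0381, 0.3222]
orientation: [-2.046, -2.384, -0.001]
contact_force: [0.7, 0.2, -2.0]
grip_width: 0.0117
gripper_force: 59.3
```

```bash
python3 - <<'E'
from plan import *
o=get_obs();R=Ro.from_rotvec(o['orientation']).as_matrix();print(o['tcp_pos'].round(4),o['joints'].round(2),R.round(3))
t=np.array([.4882,-.1218,.067+.03])+Rt(.155,0)@np.array([0,.003,-.1187]) 
print(t.round(4));print(cmd(t,.155,0))
E
```

```text
[0.5009 0.0381 0.3222] [ 0.35  0.16 -0.62  1.81  0.1   1.2  -0.14] [[-0.152  0.988  0.   ]
 [ 0.988  0.152  0.001]
 [ 0.001  0.001 -1.   ]]
[ 0.4912 -0.1213  0.2157]
(array([-1.041 , -0.2256,  0.7095]), array([ 0.0003, -0.0003, -0.0013]))
```

drive_tool(
  rows=[
    {"offset":[-0.22,-0.05,0.1],"rotation":[0,0,0],"claw":0},
    {"offset":[-0.45,-0.1,0.2],"rotation":[0,0,0],"claw":0},
    {"offset":[-0.65,-0.15,0.35],"rotation":[0,0,0],"claw":0},
    {"offset":[-0.85,-0.2,0.5],"rotation":[0,0,0],"claw":0},
    {"offset":[-1,-0.22,0.63],"rotation":[0,0,0],"claw":0},
    {"offset":[-1,-0.225,0.7],"rotation":[0,0,0],"claw":0},
    {"offset":[-1,-0.225,0.7],"rotation":[0,0,0],"claw":0},
    {"offset":[-1,-0.225,0.7],"rotation":[0,0,0],"claw":0},
  ],
)

```text
clock: 11.33
tcp_pos: [0.4905, -0.1128, 0.2174]
orientation: [-2.044, -2.384, -0.001]
contact_force: [-0.6, 1.1, -1.1]
grip_width: 0.0112
gripper_force: 59.3
```

```bash
cat > rel.py <<'E'
from fit import *
def rel(a,o,nm):
    """fit gauge offset (gauge-at-TCP frame) and stud position in same cloud"""
    R=Ro.from_rotvec(o['orientation']).as_matrix();G=np.c_[R[:,1],R[:,0],-R[:,2]];G[:,1]=np.cross(G[:,2],G[:,0])
    X=cloud(a).reshape(-1,3)
    P=(X-o['tcp_pos'])@G+[.003,0,.1187];P=P[(np.abs(P[:,0])<.03)&(np.abs(P[:,1])<.06)&(P[:,2]>-.008)&(P[:,2]<.113)]
    f=lambda v: sdf(P-np.r_[v[:3]],v[3])/.002
    r=least_squares(f,np.r_[0,0,0,0],loss="soft_l1");off=r.x[:3]
    org=o['tcp_pos']+G@(np.array([-.003,0,-.1187])+off)
    S=X[(np.hypot(X[:,0]-.4882,X[:,1]+.1218)<.03)&(X[:,2]>.022)&(X[:,2]<.066)]
    S=S[~((np.abs(((S-org)@G)[:,2])<.006))]
    def g(v):
        Q=S-np.r_[v,0]; rad=np.hypot(Q[:,0],Q[:,1]); return np.where(Q[:,2]<.053,rad-.014,np.sqrt(rad**2+(Q[:,2]-.053)**2)-.014)/.002
    s=least_squares(g,[.4882,-.1218],loss="soft_l1")
    d=G.T@(org-np.r_[s.x,.067])
    print(nm,len(P),len(S),"gauge off in tool",off.round(4),"dialx",r.x[3].round(4),"foot org",org.round(4),"stud",s.x.round(4),"foot-stud in gauge axes",d.round(4))
E
python3 - <<'E'
from rel import *
o=get_obs();print(o['tcp_pos'].round(4),o['contact_force'].round(1))
a=grab("scene");b=grab("top");rel(a,o,"s");rel(b,o,"t")
c=proj(a,[.4882,-.1218,.11])[0].astype(int);save(a,"h1.png",(c[0]-45,c[1]-45,c[0]+45,c[1]+45),6.5)
E
```

```text
[ 0.4905 -0.1128  0.2174] [-0.6  1.1 -1.1]
s 807 138 gauge off in tool [-0.0004  0.     -0.001 ] dialx 0.005 foot org [ 0.4871 -0.1131  0.0977] stud [ 0.4883 -0.1213] foot-stud in gauge axes [0.0001 0.0083 0.0307]
t 366 56 gauge off in tool [ 0.0018 -0.0003  0.0021] dialx 0.0033 foot org [ 0.4893 -0.1131  0.1008] stud [ 0.4847 -0.1222] foot-stud in gauge axes [0.0059 0.0083 0.0338]
```

View pics/h1.png

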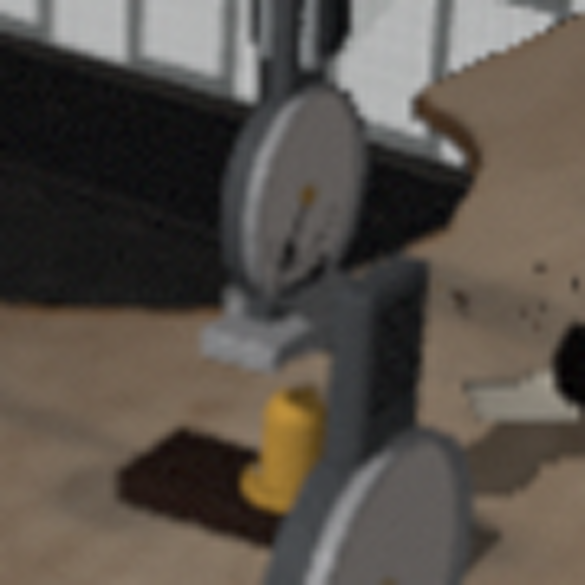

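Picture: the gauge hangs over the stud at (295,400), with its foot at (255,335). The big gauge in front hides the foot's right end only. The foot is about 8 mm too far in +y and 31 mm above the stud top, so I'll correct that and come down.

drive_tool(
  rows=[
    {"offset":[-0.055,0,0.04],"rotation":[0,0,0],"claw":0},
    {"offset":[-0.055,0,0.1],"rotation":[0,0,0],"claw":0},
    {"offset":[-0.055,0,0.16],"rotation":[0,0,0],"claw":0},
    {"offset":[-0.055,0,0.18],"rotation":[0,0,0],"claw":0},
    {"offset":[-0.055,0,0.18],"rotation":[0,0,0],"claw":0},
    {"offset":[-0.055,0,0.18],"rotation":[0,0,0],"claw":0},
  ],
)

```text
clock: 11.93
tcp_pos: [0.4916, -0.1216, 0.1902]
orientation: [-2.044, -2.385, 0.0]
contact_force: [0.5, 0.0, -2.4]
grip_width: 0.0112
gripper_force: 59.3
```

```bash
python3 - <<'E'
from rel import *
o=get_obs();print(o['tcp_pos'].round(4),o['contact_force'].round(1),Ro.from_rotvec(o['orientation']).as_matrix().round(4))
a=grab("scene");rel(a,o,"s");b=grab("top");rel(b,o,"t")
E
```

```text
[ 0.4916 -0.1216  0.1902] [ 0.5  0.  -2.4] [[-1.529e-01  9.882e-01 -8.000e-04]
 [ 9.882e-01  1.529e-01  4.000e-04]
 [ 5.000e-04 -7.000e-04 -1.000e+00]]
s 731 104 gauge off in tool [-0.0007  0.0001 -0.001 ] dialx 0.0054 foot org [ 0.4878 -0.122   0.0705] stud [ 0.4881 -0.1215] foot-stud in gauge axes [-0.0004 -0.0004  0.0035]
t 360 37 gauge off in tool [ 0.0012 -0.0009  0.0018] dialx 0.0034 foot org [ 0.4898 -0.1227  0.0733] stud [ 0.4824 -0.1208] foot-stud in gauge axes [ 0.0071 -0.0031  0.0063]
```

drive_tool(
  rows=[
    {"offset":[0,0,0.01],"rotation":[0,0,0],"claw":0},
    {"offset":[0,0,0.018],"rotation":[0,0,0],"claw":0},
    {"offset":[0,0,0.018],"rotation":[0,0,0],"claw":0},
    {"offset":[0,0,0.022],"rotation":[0,0,0],"claw":0},
    {"offset":[0,0,0.022],"rotation":[0,0,0],"claw":0},
    {"offset":[0,0,0.022],"rotation":[0,0,0],"claw":0},
  ],
)

```text
clock: 12.53
tcp_pos: [0.4917, -0.1219, 0.1873]
orientation: [2.045, 2.385, -0.0]
contact_force: [-1.0, -1.0, -1.6]
grip_width: 0.0112
gripper_force: 59.3
```

drive_tool(
  rows=[
    {"offset":[0,0,0.005],"rotation":[0,0,0],"claw":0},
    {"offset":[0,0,0.005],"rotation":[0,0,0],"claw":0},
    {"offset":[0,0,0.005],"rotation":[0,0,0],"claw":0},
  ],
)

```text
clock: 12.78
tcp_pos: [0.4917, -0.1219, 0.1865]
orientation: [-2.045, -2.385, 0.0]
contact_force: [0.3, -0.4, -1.6]
grip_width: 0.0114
gripper_force: 59.3
```

drive_tool(
  rows=[
    {"offset":[0,0,0.005],"rotation":[0,0,0],"claw":0},
    {"offset":[0,0,0.005],"rotation":[0,0,0],"claw":0},
    {"offset":[0,0,0.005],"rotation":[0,0,0],"claw":0},
  ],
)

```text
clock: 13.03
tcp_pos: [0.4918, -0.1219, 0.1857]
orientation: [2.045, 2.385, 0.0]
contact_force: [-0.2, -0.2, -2.0]
grip_width: 0.0116
gripper_force: 59.4
```

drive_tool(
  rows=[
    {"offset":[0,0,0.004],"rotation":[0,0,0],"claw":0},
    {"offset":[0,0,0.004],"rotation":[0,0,0],"claw":0},
    {"offset":[0,0,0.004],"rotation":[0,0,0],"claw":0},
  ],
)

```text
clock: 13.28
tcp_pos: [0.492, -0.1219, 0.1855]
orientation: [2.045, 2.384, 0.0]
contact_force: [-0.1, -0.4, 3.0]
grip_width: 0.0112
gripper_force: 60.0
```

Contact is made at TCP z of about 0.1857: the force went from -2.2 N to +3 N, so the press is about 5 N, and the gauge is level. Now I'll plan rolling without slip over the crown and the lump.

```bash
cat > roll.py <<'E'
from plan import *
from scipy.optimize import brentq
cr=lambda A:14-14*np.cos(A); lu=lambda A:8*np.sin(A)-7.5*np.cos(A)+6
A1=brentq(lambda A:cr(A)-lu(A),.05,.4)
def org(A): # (s toward gauge -y when level, z) mm rel. stud top
    t=np.array([np.cos(A),-np.sin(A)])
    if A<=A1: c=np.array([14*np.sin(A),14*np.cos(A)-14]); u=14*A
    else:
        c=np.array([8+6*np.sin(A),-7.5+6*np.cos(A)]); u=14*A1+(8*np.cos(A1)+7.5*np.sin(A1)-14*np.sin(A1))+6*(A-A1)
    return c-u*t
def tcp(A,tip=118.7): # (y,z) with y=-s ; top towards -y
    o=org(A); return np.array([-o[0]-tip*np.sin(A),o[1]+tip*np.cos(A)])
def rows(A0,As):
    # tool x axis (y,z) at tilt A0 = (cos,sin); tool z = (sin,-cos)
    for A in As:
        d=tcp(A)-tcp(A0); x=d@[np.cos(A0),np.sin(A0)]; z=d@[np.sin(A0),-np.cos(A0)]
        print(round(A,3),"x",round(x/150,4),"z",round(z/150,4),"wy",round((A-A0)/2,4))
E
python3 - <<'E'
from roll import *
print("A1",A1,org(A1),org(.33)); rows(0,np.arange(.03,.19,.03)); print(); rows(.18,np.arange(.20,.265,.02));print();rows(.26,[.28,.3,.315,.33])
E
```

```text
A1 0.20616321704540044 [0.04071864 0.29436894] [0.36150603 1.45858497]
0.03 x -0.0237 z 0.0003 wy 0.015
0.06 x -0.0475 z 0.0013 wy 0.03
0.09 x -0.0711 z 0.0028 wy 0.045
0.12 x -0.0948 z 0.005 wy 0.06
0.15 x -0.1184 z 0.0078 wy 0.075
0.18 x -0.1419 z 0.0113 wy 0.09

0.2 x -0.0158 z -0.0002 wy 0.01
0.22 x -0.0317 z -0.0007 wy 0.02
0.24 x -0.0476 z -0.0012 wy 0.03
0.26 x -0.0634 z -0.0014 wy 0.04

0.28 x -0.0158 z -0.0011 wy 0.01
0.3 x -0.0317 z -0.002 wy 0.02
0.315 x -0.0436 z -0.0024 wy 0.0275
0.33 x -0.0555 z -0.0027 wy 0.035
```

drive_tool(
  rows=[
    {"offset":[0,0,0],"rotation":[0,0,0],"claw":0},
    {"offset":[0,0,0],"rotation":[0,0,0],"claw":0},
    {"offset":[-0.012,0,0],"rotation":[0,0.0075,0],"claw":0},
    {"offset":[-0.0237,0,0.0003],"rotation":[0,0.015,0],"claw":0},
    {"offset":[-0.0355,0,0.0007],"rotation":[0,0.0225,0],"claw":0},
    {"offset":[-0.0475,0,0.0013],"rotation":[0,0.03,0],"claw":0},
    {"offset":[-0.0593,0,0.002],"rotation":[0,0.0375,0],"claw":0},
    {"offset":[-0.0711,0,0.0028],"rotation":[0,0.045,0],"claw":0},
    {"offset":[-0.083,0,0.0039],"rotation":[0,0.0525,0],"claw":0},
    {"offset":[-0.0948,0,0.005],"rotation":[0,0.06,0],"claw":0},
    {"offset":[-0.0948,0,0.005],"rotation":[0,0.06,0],"claw":0},
    {"offset":[-0.0948,0,0.005],"rotation":[0,0.06,0],"claw":0},
  ],
)

```text
clock: 14.28
tcp_pos: [0.4942, -0.1363, 0.1846]
orientation: [-1.985, -2.312, -0.121]
contact_force: [-0.8, -0.4, 5.7]
grip_width: 0.0115
gripper_force: 60.5
```

```bash
python3 - <<'E'
from roll import *
o=get_obs();R=Ro.from_rotvec(o['orientation']).as_matrix();print(np.arctan2(R[2,0],-R[2,2]).round(4),o['tcp_pos'].round(4),o['contact_force'].round(1),o['moment'].round(2),o['grip_width'])
rows(.12,[.135,.15,.165,.18,.195,.21])
E
```

```text
0.1217 [ 0.4942 -0.1363  0.1846] [-0.8 -0.4  5.7] [0.15 0.31 0.02] 0.011456362665234183
0.135 x -0.0119 z -0.0001 wy 0.0075
0.15 x -0.0237 z -0.0 wy 0.015
0.165 x -0.0356 z 0.0002 wy 0.0225
0.18 x -0.0475 z 0.0006 wy 0.03
0.195 x -0.0593 z 0.0011 wy 0.0375
0.21 x -0.0712 z 0.0017 wy 0.045
```

drive_tool(
  rows=[
    {"offset":[-0.0119,0,-0.001],"rotation":[0,0.0075,0],"claw":0},
    {"offset":[-0.0237,0,-0.0012],"rotation":[0,0.015,0],"claw":0},
    {"offset":[-0.0356,0,-0.001],"rotation":[0,0.0225,0],"claw":0},
    {"offset":[-0.0475,0,-0.0007],"rotation":[0,0.03,0],"claw":0},
    {"offset":[-0.0593,0,-0.0003],"rotation":[0,0.0375,0],"claw":0},
    {"offset":[-0.0712,0,0.0003],"rotation":[0,0.045,0],"claw":0},
    {"offset":[-0.0712,0,0.0003],"rotation":[0,0.045,0],"claw":0},
    {"offset":[-0.0712,0,0.0003],"rotation":[0,0.045,0],"claw":0},
  ],
)

```text
clock: 14.95
tcp_pos: [0.4957, -0.1467, 0.1831]
orientation: [-1.937, -2.257, -0.206]
contact_force: [-0.3, -0.4, 5.4]
grip_width: 0.0113
gripper_force: 60.4
```

```bash
python3 - <<'E'
from roll import *
o=get_obs();R=Ro.from_rotvec(o['orientation']).as_matrix();print(np.arctan2(R[2,0],-R[2,2]).round(4),o['tcp_pos'].round(4),o['contact_force'].round(1),o['moment'].round(2))
rows(.21,[.225,.24,.255,.27])
E
```

```text
0.2114 [ 0.4957 -0.1467  0.1831] [-0.3 -0.4  5.4] [0.1  0.17 0.09]
0.225 x -0.0119 z -0.0009 wy 0.0075
0.24 x -0.0238 z -0.0015 wy 0.015
0.255 x -0.0357 z -0.0021 wy 0.0225
0.27 x -0.0476 z -0.0024 wy 0.03
```

drive_tool(
  rows=[
    {"offset":[-0.0119,0,-0.0016],"rotation":[0,0.0075,0],"claw":0},
    {"offset":[-0.0238,0,-0.0025],"rotation":[0,0.015,0],"claw":0},
    {"offset":[-0.0357,0,-0.0031],"rotation":[0,0.0225,0],"claw":0},
    {"offset":[-0.0476,0,-0.0034],"rotation":[0,0.03,0],"claw":0},
    {"offset":[-0.0476,0,-0.0034],"rotation":[0,0.03,0],"claw":0},
    {"offset":[-0.0476,0,-0.0034],"rotation":[0,0.03,0],"claw":0},
  ],
)

```text
clock: 15.45
tcp_pos: [0.4964, -0.1543, 0.1817]
orientation: [-1.905, -2.22, -0.258]
contact_force: [0.3, -1.4, 1.8]
grip_width: 0.0109
gripper_force: 59.9
```

```bash
python3 - <<'E'
from roll import *
o=get_obs();R=Ro.from_rotvec(o['orientation']).as_matrix();print(np.arctan2(R[2,0],-R[2,2]).round(4),o['tcp_pos'].round(4),o['contact_force'].round(1),o['moment'].round(2))
rows(.27,[.285,.3,.315,.33])
E
```

```text
0.27 [ 0.4964 -0.1543  0.1817] [ 0.3 -1.4  1.8] [-0.72 -0.05  0.04]
0.285 x -0.0119 z -0.0009 wy 0.0075
0.3 x -0.0238 z -0.0016 wy 0.015
0.315 x -0.0357 z -0.0022 wy 0.0225
0.33 x -0.0476 z -0.0026 wy 0.03
```

drive_tool(
  rows=[
    {"offset":[-0.006,0,-0.0005],"rotation":[0,0.0037,0],"claw":0},
    {"offset":[-0.0119,0,-0.0009],"rotation":[0,0.0075,0],"claw":0},
    {"offset":[-0.018,0,-0.0013],"rotation":[0,0.0112,0],"claw":0},
    {"offset":[-0.0238,0,-0.0016],"rotation":[0,0.015,0],"claw":0},
    {"offset":[-0.0298,0,-0.0019],"rotation":[0,0.0187,0],"claw":0},
    {"offset":[-0.0357,0,-0.0021],"rotation":[0,0.0225,0],"claw":0},
    {"offset":[-0.0417,0,-0.0023],"rotation":[0,0.0262,0],"claw":0},
    {"offset":[-0.0476,0,-0.0025],"rotation":[0,0.03,0],"claw":0},
    {"offset":[-0.0476,0,-0.0025],"rotation":[0,0.03,0],"claw":0},
    {"offset":[-0.0476,0,-0.0025],"rotation":[0,0.03,0],"claw":0},
  ],
)

```text
clock: 16.28
tcp_pos: [0.4976, -0.1603, 0.1804]
orientation: [-1.871, -2.182, -0.312]
contact_force: [0.2, -1.9, 0.5]
grip_width: 0.0112
gripper_force: 59.6
```

```bash
python3 - <<'E'
from rel import *
o=get_obs();R=Ro.from_rotvec(o['orientation']).as_matrix();print(np.arctan2(R[2,0],-R[2,2]).round(4),o['tcp_pos'].round(4),o['contact_force'].round(1),o['moment'].round(2))
a=grab("scene");rel(a,o,"s")
# free fit of gauge rotation in the grip
G=np.c_[R[:,1],R[:,0],-R[:,2]];G[:,1]=np.cross(G[:,2],G[:,0])
P=(cloud(a).reshape(-1,3)-o['tcp_pos'])@G+[.003,0,.1187];P=P[(np.abs(P[:,0])<.03)&(np.abs(P[:,1])<.06)&(P[:,2]>-.004)&(P[:,2]<.113)]
f=lambda v:sdf(Ro.from_rotvec(v[3:6]).inv().apply(P-v[:3]),v[6])/.002
print(least_squares(f,np.zeros(7),loss="soft_l1").x.round(4))
E
```

```text
0.3303 [ 0.4976 -0.1603  0.1804] [ 0.2 -1.9  0.5] [-1.01 -0.    0.09]
s 634 126 gauge off in tool [-0.0004 -0.0003 -0.0012] dialx 0.0051 foot org [ 0.4884 -0.1227  0.0669] stud [ 0.4881 -0.1216] foot-stud in gauge axes [ 0.0001 -0.0011  0.0003]
[ 0.0001 -0.0002 -0.0009  0.0028 -0.0025  0.0186  0.0048]
```

drive_tool(
  rows=[
    {"offset":[0,0,0.001],"rotation":[0,0,0],"claw":0},
    {"offset":[0,0,0.0015],"rotation":[0,0,0],"claw":0},
    {"offset":[0,0,0.0015],"rotation":[0,0,0],"claw":0},
    {"offset":[0,0,0.0015],"rotation":[0,0,0],"claw":0},
    {"offset":[0,0,0.0015],"rotation":[0,0,0],"claw":0},
    {"offset":[0,0,0.0015],"rotation":[0,0,0],"claw":0},
    {"offset":[0,0,0.0015],"rotation":[0,0,0],"claw":0},
    {"offset":[0,0,0.0015],"rotation":[0,0,0],"claw":0},
    {"offset":[0,0,0.0015],"rotation":[0,0,0],"claw":0},
    {"offset":[0,0,0.0015],"rotation":[0,0,0],"claw":0},
    {"offset":[0,0,0.0015],"rotation":[0,0,0],"claw":0},
    {"offset":[0,0,0.0015],"rotation":[0,0,0],"claw":0},
    {"offset":[0,0,0.0015],"rotation":[0,0,0],"claw":0},
    {"offset":[0,0,0.0015],"rotation":[0,0,0],"claw":0},
    {"offset":[0,0,0.0015],"rotation":[0,0,0],"claw":0},
    {"offset":[0,0,0.0015],"rotation":[0,0,0],"claw":0},
    {"offset":[0,0,0.0015],"rotation":[0,0,0],"claw":0},
    {"offset":[0,0,0.0015],"rotation":[0,0,0],"claw":0},
    {"offset":[0,0,0.0015],"rotation":[0,0,0],"claw":0},
    {"offset":[0,0,0.0015],"rotation":[0,0,0],"claw":0},
  ],
)

```text
clock: 18.0
tcp_pos: [0.4977, -0.1603, 0.1803]
orientation: [-1.871, -2.182, -0.312]
contact_force: [-0.1, -1.9, 1.8]
grip_width: 0.0114
gripper_force: 60.0
```

```bash
python3 - <<'E'
from meas import *
a,o=meas(10,h=(0.3,.8))
E
```

```text
tilt 0.33 pitch 0.0 yaw 0.153 tcp [ 0.4977 -0.1603  0.1803] F [-0.1 -1.9  1.8] t 18.0
[nan nan nan nan nan nan nan nan nan nan] axis u at v=-2: nan
33 47 50 51 54 55 57 58 60 61 62 62 63 63 64 64 64 64 64 64 64 64 64 63 63 63
34 43 45 48 50 52 55 56 58 60 61 62 63 63 64 64 64 64 64 64 64 64 63 63 63 63
35 40 42 45 47 50 53 55 57 59 60 61 62 63 64 64 64 65 64 64 64 63 63 63 63 63
36 37 39 42 45 48 51 54 56 58 59 61 62 63 63 64 65 65 64 64 64 63 63 63 63 63
37 35 38 40 43 46 49 53 55 57 59 60 61 62 63 64 65 65 65 64 64 63 63 63 63 63
38 34 36 39 42 45 48 51 54 57 58 60 61 62 63 64 65 65 65 65 64 63 63 63 63 63
39 36 38 40 42 45 48 51 54 56 58 60 61 62 63 64 65 65 65 65 64 63 63 63 63 63
40 40 41 43 45 47 49 51 54 56 58 60 61 62 63 64 65 65 65 65 64 64 63 63 62 63
```

View pics/m.png

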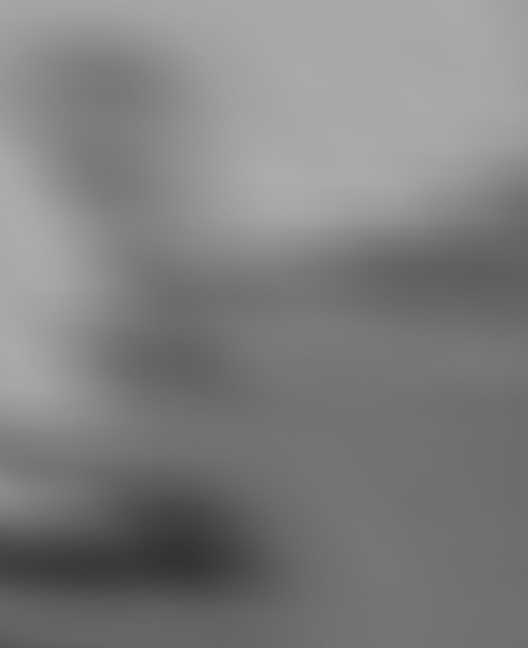

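The big gauge's tongue hides the index from this seat: the picture shows only a blur where the fork should be, with the bob around (170,350). So I rely on the tilt measured at close range, 0.330 against an index of about 0.33. The model fit shows no slip in the grip (0.003 rad). I'll let the pointer settle a little longer and check for steadiness and force before handing in.

drive_tool(
  rows=[
    {"offset":[0,0,0],"rotation":[0,0,0],"claw":0},
    {"offset":[0,0,0],"rotation":[0,0,0],"claw":0},
    {"offset":[0,0,0],"rotation":[0,0,0],"claw":0},
    {"offset":[0,0,0],"rotation":[0,0,0],"claw":0},
    {"offset":[0,0,0],"rotation":[0,0,0],"claw":0},
    {"offset":[0,0,0],"rotation":[0,0,0],"claw":0},
    {"offset":[0,0,0],"rotation":[0,0,0],"claw":0},
    {"offset":[0,0,0],"rotation":[0,0,0],"claw":0},
    {"offset":[0,0,0],"rotation":[0,0,0],"claw":0},
    {"offset":[0,0,0],"rotation":[0,0,0],"claw":0},
    {"offset":[0,0,0],"rotation":[0,0,0],"claw":0},
    {"offset":[0,0,0],"rotation":[0,0,0],"claw":0},
    {"offset":[0,0,0],"rotation":[0,0,0],"claw":0},
    {"offset":[0,0,0],"rotation":[0,0,0],"claw":0},
  ],
)

```text
clock: 19.67
tcp_pos: [0.4977, -0.1602, 0.1804]
orientation: [-1.871, -2.182, -0.312]
contact_force: [-0.3, -1.9, 1.9]
grip_width: 0.0112
gripper_force: 60.0
```

```bash
python3 - <<'E'
from rel import *
o=get_obs();R=Ro.from_rotvec(o['orientation']).as_matrix();G=np.c_[R[:,1],R[:,0],-R[:,2]];G[:,1]=np.cross(G[:,2],G[:,0])
F=[];V=[];C=[]
for i in range(7):
    a=grab_frame("scene");F.append(a["frame"].astype(float).mean(2));C.append(get_obs()["contact_force"])
    P=(cloud(a).reshape(-1,3)-o['tcp_pos'])@G+[.003,0,.1187];P=P[(np.abs(P[:,0])<.03)&(np.abs(P[:,1])<.06)&(P[:,2]>-.004)&(P[:,2]<.113)]
    f=lambda v:sdf(Ro.from_rotvec(v[3:6]).inv().apply(P-v[:3]),v[6])/.002
    V.append(least_squares(f,np.zeros(7),loss="soft_l1").x)
print("fit",np.mean(V,0).round(4),"tilt",np.arctan2(R[2,0],-R[2,2]).round(4),"F",np.mean(C,0).round(2))
c=proj(a,o['tcp_pos']-G@np.array([.012,0,.057+.012]))[0].round().astype(int)
S=np.std(F,0);print("std dial",S[c[1]-10:c[1]+11,c[0]-8:c[0]+9].max().round(1),"bg",np.percentile(S[300:400,200:400],99.8).round(1),get_obs()["clock"])
rel(a,o,"s")
E
```

```text
fit [-0.0004 -0.0003 -0.0012  0.0009 -0.0029  0.0159  0.0051] tilt 0.33 F [-0.63 -2.53  1.96]
std dial 2.3 bg 1.8 20.0167
s 637 123 gauge off in tool [-0.0008 -0.0004 -0.0017] dialx 0.0053 foot org [ 0.4881 -0.1226  0.0663] stud [ 0.4881 -0.1216] foot-stud in gauge axes [-0.0001 -0.0011 -0.0003]
```

```bash
python3 -c "
from bench import hand_in
print(hand_in())"
```

```text
the job is handed in; nothing more can be done
None
```

I set the gauge level on the stud, rocked it to 0.330 rad and handed it in held there with about 4 N of press and the pointer steady; the index measured about −0.33 rad from close by, but I could not see pointer and prongs together in the final pose because the big gauge hides them.

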